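# Ready the block gauge: wipe the plate, uncap the probe, zero the peak pointer

### The job

Get the measuring station ready for the next graphite block: with the scraper block, held by its fin, wipe every chip off the measuring plate into its yellow trough (do not touch chips with the fingers) and lay the scraper upright in its green rest. Then lift the red cap off the gauge's probe and set it open side down into the white holder, and last turn the gauge's reset knob back to its zero stop. Leave the spray bottle, tape roll and spare graphite block alone.

Things in the scene. Friction and masses are not known exactly. Their poses are not given: they have to be found in the camera images.
- plate: Fixed aluminium measuring plate, level: 260 mm along x, 210 mm along y, top face 60 mm above its origin (at bench height, below the top's middle). Blue rims along both y sides: inner faces y = +-95 mm, 10 mm thick, tops 72 mm above the bench. Its +x end, away from the robot, is open; at the -x end, towards the robot, the top ends without a rim at x = -130 mm and the trough begins.
- trough (a point): Middle of the floor of the yellow chip trough joined to the plate's -x end (plate x = -174.5 mm, 6 mm above the bench); axes as the plate's. Inside it runs from plate x = -130 to -219 mm, y +-95 mm; end wall 65 mm high over the bench, side walls 72 mm. Chips pushed over the plate's -x edge drop into it.
- chip1_mid (a point): Centre of a loose dark graphite chip, 46 x 30 x 16 mm, about 35 g; lies flat on the plate in any yaw. Four to six of the six chips are present (absent: None).
- chip2_mid (a point): Centre of a loose dark graphite chip, 42 x 34 x 18 mm, about 35 g; lies flat on the plate in any yaw. Four to six of the six chips are present (absent: None).
- chip3_mid (a point): Centre of a loose dark graphite chip, 50 x 26 x 16 mm, about 35 g; lies flat on the plate in any yaw. Four to six of the six chips are present (absent: None).
- chip4_mid (a point): Centre of a loose dark graphite chip, 44 x 32 x 20 mm, about 35 g; lies flat on the plate in any yaw. Four to six of the six chips are present (absent: None).
- chip5_mid (a point): Centre of a loose dark graphite chip, 40 x 30 x 18 mm, about 35 g; lies flat on the plate in any yaw. Four to six of the six chips are present (absent: None).
- chip6_mid (a point): Centre of a loose dark graphite chip, 48 x 28 x 18 mm, about 35 g; lies flat on the plate in any yaw. Four to six of the six chips are present (absent: None).
- scraper_mid (a point): Centre of the loose scraper block, 42.5 mm above its underside (85 mm high, 0.22 kg), upright on the bench. Foot 120 mm along its x, 50 mm along y, 25 mm high, black with orange top; on its middle an orange fin 70 mm along x, 24 mm thick along y, from 25 to 85 mm above the underside, to be gripped across its thickness. z up.
- rest_in (a point): Middle of the inner floor (5 mm above the bench) of the green scraper rest, a fixed shallow tray, inside 152 mm along its x and 82 mm along its y, walls 5 mm thick, 16 mm high over the bench.
- cap_mid (a point): Centre of the loose red square cap: 50 x 50 mm along its x and y, 45 mm high (centre 22.5 mm above its rim), walls 4 mm, open below, 60 g, z up. It stands over the gauge's steel probe (a pin 26 mm across, 30 mm high, on the housing's top), its rim on the housing, 50 mm above the bench.
- holder_in (a point): Middle of the inner floor (5 mm above the bench) of the white cap holder, a fixed square open box, inside 78 x 78 mm, walls 5 mm thick and 22 mm high over the bench.
- knob (a joint): Angle (rad) of the black peak-pointer reset knob on the fixed grey gauge housing (110 x 220 mm, 50 mm high): 0 at its zero stop (red pointer, along +x of knob_grip, at the dial's red mark), grows clockwise seen from above, up to 4.5. Slight friction (0.04 N m); stays where it is left. Turn it anticlockwise to reset.
- knob_grip (a point): Point on the knob's vertical axis at the middle of its grip bar, 77 mm above the bench; turns with the knob. The bar is 50 mm along its x, 14 mm thick along y and reaches 17 mm below and above this point; it stands on a disc of radius 34 mm. The cap's centre starts 110 mm from this axis.
- spray: Bystander: spray bottle, 74 mm across, 200 mm high, upright; origin at its foot.
- sample: Bystander: graphite block 80 x 130 x 40 mm; origin under its centre.
- roll: Bystander: roll of blue tape, 84 mm across, 60 mm high, lying flat; origin at its foot.
Not all that is in view belongs to the job. Several things look just like the part that bears scraper_mid: the one meant starts farthest from the robot's base.

How it is judged:
On the way, in this order (a step that is already met when the one before it is completed fails the run):
1. every chip lies in the trough (x of chip1_mid in the frame of plate between -0.225 and -0.134 m and y of chip1_mid in the frame of plate between -0.1 and 0.1 m and z of each of chip1_mid, chip2_mid, chip3_mid, chip4_mid, chip5_mid, chip6_mid in the frame of plate below 0.085 m and x of chip2_mid in the frame of plate between -0.225 and -0.134 m and y of chip2_mid in the frame of plate between -0.1 and 0.1 m and x of chip3_mid in the frame of plate between -0.225 and -0.134 m and y of chip3_mid in the frame of plate between -0.1 and 0.1 m and x of chip4_mid in the frame of plate between -0.225 and -0.134 m and y of chip4_mid in the frame of plate between -0.1 and 0.1 m and x of chip5_mid in the frame of plate between -0.225 and -0.134 m and y of chip5_mid in the frame of plate between -0.1 and 0.1 m and x of chip6_mid in the frame of plate between -0.225 and -0.134 m and y of chip6_mid in the frame of plate between -0.1 and 0.1 m), for 0.2 s.
2. the scraper lies upright in its rest (horizontal distance between scraper_mid and rest_in below 0.025 m and z of scraper_mid in the frame of rest_in below 0.048 m and angle between scraper_mid's own z axis and vertical below 0.1 rad), for 0.2 s.
3. the cap stands in its holder (horizontal distance between cap_mid and holder_in below 0.026 m and z of cap_mid in the frame of holder_in below 0.028 m and angle between cap_mid's own z axis and vertical below 0.12 rad), for 0.2 s.
4. the reset knob is at its zero stop (value of joint knob below 0.08 rad), for 0.2 s.
At the end, for the whole second after the job is handed in: All chips in the trough (a heap is fine, chip centres below 85 mm); scraper upright (0.1 rad) on its rest's floor within 25 mm of the middle; cap open side down (0.12 rad) on the holder's floor within 26 mm of the middle; knob within 0.08 rad of its zero stop; scraper and cap at rest (all of step 1 and all of step 2 and all of step 3 and value of joint knob below 0.08 rad and linear speed of each of scraper, cap below 0.02 m/s); the robot touches nothing.
It fails at once if the fingers press on a chip (over 1 N) (contact force between the fingers and chip1 above 1 N or contact force between the fingers and chip2 above 1 N or contact force between the fingers and chip3 above 1 N or contact force between the fingers and chip4 above 1 N or contact force between the fingers and chip5 above 1 N or contact force between the fingers and chip6 above 1 N).
It fails at once if a bystander is moved by more than 20 mm (distance of any of spray, sample, roll from where it was at the start of the episode above 0.02 m).
Of chip1, chip2, chip3, chip4, chip5, chip6 only 4 to 6 are there at a start; the rules pass over those that are not, and their reading is None.
At some moment in a run one of chip1, chip2, chip3, chip4, chip5, chip6, scraper may be knocked a few centimetres aside while the robot is not near it.
Once in a run the grip may slacken for a moment while it holds something.
It also fails if it takes over 208 s, if anything falls off the work surface, if the arm or the gripper's body presses on something with over 40 N, if the wrist force passes 120 N, or if a joint passes its speed limit or range.

### The arm

A 7-joint arm with a two-finger parallel gripper is mounted at the origin on the work surface. World frame = base frame: x ahead of the robot, y to its left, z up, the work surface at z = 0. Lengths are in m, angles in rad, forces in N, time in s.
With the tool pointing down it reaches from about 0.4 to 0.85 m from the base axis. Payload 10.4 kg.
Tool frame: the origin (TCP) lies at the very end of the fingers, on their centre line; the grasp point (between the pads) lies 19 mm behind it; z points along the fingers, y is the line along which they close (so a half turn about z gives the same grasp; the last joint's range is limited). The gripper opens to 87 mm and grips with 3 to 60 N. Pads are 19 mm wide; open, the fingers measure 117 mm over their backs; the gripper's body (75 mm by 190 mm) begins 51 mm behind the grasp point.
Start: joints at [1.234, 0.332, -0.065, 1.46, 0.022, 1.35, -0.088], TCP at [0.193, -0.594, 0.223] pointing down, gripper open.
Joint ranges: [-2.6, 2.6], [-0.5, 2.12], [-1.47, 1.34], [0.16, 2.42], [-1.27, 4.41], [0.06, 2.06], [-2.6, 2.6]. Speed limits (rad/s): [2.22, 2.22, 2.79, 2.79, 3.14, 3.14, 3.14].

### API

Orientations are given as a unit quaternion [x, y, z, w].
In Python, from bench import * gives the robot as it stands.
- The arm moves only by the tool step_arm, never from a script. Its arguments are lists of equal length, an entry for each row: "delta_pos": the shift along the world's x, y, z in units of 25 mm (1.0 is 25 mm), a list of three; "turn": the turn about the world's z in units of 0.12 rad (1.0 is 0.12 rad). In form: {"delta_pos": [[tx, ty, tz], ...], "turn": [turn, ...]}. A call has 1 to 12 rows; each row shifts and turns the commanded pose from where the row before left it; what a row does not reach is not made up. A row lasts 1/10 s, in which the tool goes at most 50 mm and 8.59 degrees, less where a joint would pass 70% of its speed; a pose out of reach is approached as far as the arm can. A call with a number of a shift or a turn outside -1 to 1 is refused whole. A call with a gripper value outside its range is refused whole. "grip" is the closure, from 0 (fully open) to 1 (shut), set as the call begins (left out, the last holds). The fingers move at their own pace and stop on an object; "newtons" is the grip in N (left out, the last holds). Time passes only in rows, so rows that do not move let the fingers close. It gives the time, the measured TCP pose, the force, the opening and the grip force at its end, in the units of the state.
- read_state(): the state, without advancing time (a new reading comes with each control period).
- camera(name): name is "side" or "top"; returns a dict with "image" (420x560x3 uint8, red, green, blue), "z_map" (420x560 float32, m along the optical axis (not along the pixel's ray), 0 where there is no reading), "mtx" (3x3 intrinsics, pixels), "view" (4x4, takes a point from world to camera coordinates). Camera axes: x right, y up, looking along -z (the intrinsics and any distortion apply to the point x, -y, -z); pixel columns grow to the right and rows downward; lengths in m; the calibration is good to about 2 mm. A picture is of the moment at which its call begins.
- close_job(): hands the job in; it is judged then, once.
The state is a dict: "time": time; "joint_positions": joint angles; "joint_vel": joint speeds; "joint_torque": joint torques, N m; "ee_pos": TCP position; "eef_rot": TCP orientation; "ft_force": force on the tool from outside, world axes, zero at the start; "torque": the same for the moment, N m; "width": finger opening in m; "grip_force": force on a finger pad.
Only numpy, scipy, OpenCV 4.12 (cv2) and the standard library are available. Lean on these libraries where they do the work, as an engineer would, in place of code of your own. Each camera call takes 0.05 s, during which the arm holds its last target. There are 200 camera calls.

## Working session

There is one attempt and no reset: what is moved stays moved. The work goes in short steps, Python scripts to look and compute and a tool call to move; the robot and the scene stay as the last step left them, time stands still between calls to the robot, and variables do not carry over. Pictures are saved under pics/ and viewed, at most 14 in all, crops included, and the job is handed in when it is done.

Besides the shell and the picture viewer there is one more tool, called as a command line: name --pt "numbers of a row" for each row, then --argument value for the rest. step_arm: Moves the arm, as the interface text tells. Shifts and turns lie within -1 to 1; 1 stands for 25 mm of shift or 0.12 rad of turn. Its arguments: {"type":"object","properties":{"delta_pos":{"type":"array"},"turn":{"type":"array"},"grip":{"type":"number"},"newtons":{"type":"number"}},"required":["delta_pos","turn"]}

```bash
mkdir -p pics && cat > h.py <<'E'
from bench import *
import numpy as np, cv2
def cap(n):
    c=camera(n); return c
def world(c):
    z=c["z_map"].astype(float); K=np.array(c["mtx"]); V=np.array(c["view"])
    v,u=np.mgrid[0:z.shape[0],0:z.shape[1]]
    x=(u-K[0,2])/K[0,0]*z; y=(v-K[1,2])/K[1,1]*z
    p=np.stack([x,-y,-z,np.ones_like(z)],-1)
    w=p@np.linalg.inv(V).T
    w=w[...,:3]; w[z==0]=np.nan
    return w
def save(c,name,crop=None,s=1):
    im=c["image"][...,::-1]
    if crop: a,b,d,e=crop; im=im[b:e,a:d]
    cv2.imwrite("pics/"+name,cv2.resize(im,None,fx=s,fy=s,interpolation=cv2.INTER_CUBIC))
E
python3 - <<'E'
from h import *
for n in("top","side"):
    c=cap(n); save(c,n+"0.png",None,1.42); np.savez(n+"0.npz",**c)
    print(n,np.array(c["mtx"]).round(1).tolist(),np.array(c["view"]).round(3).tolist())
print(read_state())
E
```

```text
top [[509.8, 0.0, 281.7], [0.0, 509.8, 206.3], [0.0, 0.0, 1.0]] [[-0.001, -1.0, -0.012, -0.005], [0.989, -0.002, 0.148, -0.54], [-0.148, -0.012, 0.989, -1.239], [0.0, 0.0, 0.0, 1.0]]
side [[399.6, 0.0, 283.6], [0.0, 399.6, 207.0], [0.0, 0.0, 1.0]] [[-0.994, -0.11, 0.003, 0.539], [0.076, -0.665, 0.743, -0.117], [-0.08, 0.739, 0.669, -0.996], [0.0, 0.0, 0.0, 1.0]]
{'time': 0.1, 'joint_positions': array([ 1.23442861,  0.33280428, -0.06470694,  1.46085185,  0.02157194,
        1.34987364, -0.0884803 ]), 'joint_vel': array([ 3.15279888e-04, -1.53665040e-03,  1.85421833e-03, -1.18888993e-03,
       -3.69675808e-04,  7.80726115e-05, -2.09983748e-03]), 'joint_torque': array([ 1.93050051e-03, -6.24545002e+01,  2.48589524e-02, -3.90720248e+01,
       -6.15362730e-02,  3.66723526e-02,  8.53989263e-05]), 'ee_pos': array([ 0.19280952, -0.59416222,  0.22183886]), 'eef_rot': array([ 9.87715695e-01,  1.56260420e-01, -1.09650967e-04, -6.11876211e-04]), 'ft_force': array([ 0.68010888,  0.45303969, -1.50915269]), 'torque': array([-0.00026216,  0.00111802, -0.01168356]), 'grip_force': 0.0, 'width': 0.08707546184773861}
```

View pics/top0.png

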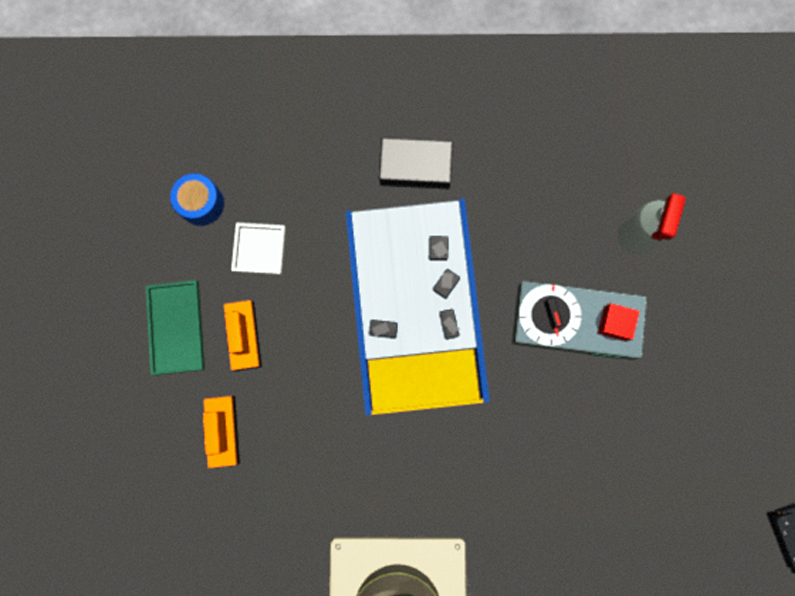

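View pics/side0.png

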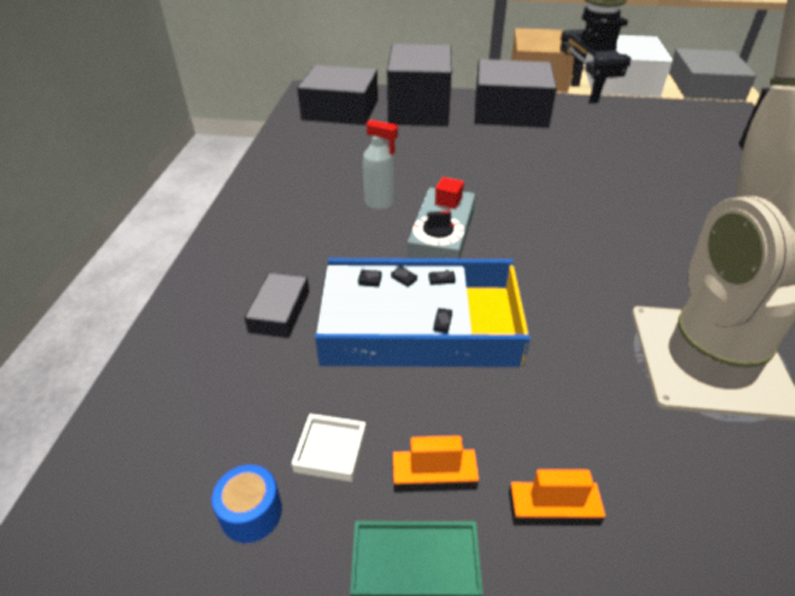

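Top view (796 px wide): four dark chips on the plate at (439,248), (447,284), (450,324) and (383,328). The trough is at (425,382), the rest at (175,328), the holder at (259,248), the knob at (550,315) and the cap at (620,322). The scraper look-alikes are A (242,335) and B (220,432). The base is at about (398,590), so A looks farthest from it; I'll measure both and confirm with a crop.

```bash
python3 - <<'E'
from h import *
c=np.load("top0.npz"); w=world(c); im=c["image"]; hsv=cv2.cvtColor(im,cv2.COLOR_RGB2HSV)
H,S,V=[hsv[...,i].astype(int) for i in range(3)]; Z=w[...,2]
print("bench z",np.nanmedian(Z[200:260,60:90]), np.nanmedian(Z[330:360,200:220]))
def comps(m,name,amin=60,rect=True):
    n,l,st,ce=cv2.connectedComponentsWithStats(m.astype(np.uint8))
    for i in range(1,n):
        if st[i,4]<amin: continue
        p=w[l==i]; p=p[~np.isnan(p[:,0])]
        r=cv2.minAreaRect(p[:,:2].astype(np.float32))
        print(name,"px",(ce[i]*1.42).round().astype(int),"n",st[i,4],"rect",np.round(r[0],4),np.round(r[1],4),round(r[2],1),"z",np.percentile(p[:,2],[5,50,95]).round(3))
orange=(H>8)&(H<22)&(S>180)&(V>120)
comps(orange&(Z>0.06),"fin"); comps(orange,"scraper")
comps((H>22)&(H<35)&(S>150)&(V>100),"trough",200)
comps((H>60)&(H<90)&(S>120)&(V>50),"rest",300)
comps((H>100)&(H<125)&(S>150)&(V>70),"blue",100)
comps((S<40)&(V>170)&(Z<0.04)&(w[...,0]>0.3)&(w[...,0]<0.9),"holder",200)
comps((S<60)&(V>150)&(Z>0.045)&(Z<0.07),"platetop/dial",200)
comps(((H<6)|(H>172))&(S>150)&(V>100),"red",10)
comps((V<110)&(Z>0.066)&(Z<0.11),"chips/bar",40)
comps((Z>0.085)&(Z<0.11)&(w[...,1]<-0.1)&(w[...,1]>-0.4),"high",40)
comps((Z>0.043)&(Z<0.056)&(w[...,1]<-0.15)&(w[...,1]>-0.55),"housing",100)
comps((Z>0.03)&(Z<0.05)&(w[...,1]<0.15)&(w[...,1]>-0.15)&(w[...,0]>0.7),"sample",100)
save(c,"cropA.png",(130,190,200,345),4)
E
```

```text
bench z 3.729754537129537e-05 -0.0006160877483902816
fin px [234 332] n 304 rect [0.4675 0.277 ] [0.0703 0.0249] 9.8 z [0.071 0.084 0.088]
fin px [211 433] n 336 rect [0.2987 0.3088] [0.0699 0.0255] 5.9 z [0.074 0.084 0.088]
scraper px [241 335] n 863 rect [0.4705 0.2771] [0.1253 0.0493] 8.3 z [0.024 0.03  0.087]
scraper px [219 432] n 944 rect [0.2996 0.3088] [0.121  0.0505] 6.1 z [0.024 0.03  0.087]
trough px [423 381] n 2860 rect [ 0.3858 -0.0463] [0.096  0.1905] 5.7 z [0.001 0.006 0.063]
rest px [174 327] n 2288 rect [0.4828 0.4017] [0.1614 0.0934] 6.6 z [0.001 0.006 0.017]
blue px [196 197] n 478 rect [0.7243 0.3646] [0.1065 0.0827] 9.0 z [0.021 0.059 0.064]
blue px [474 305] n 565 rect [ 0.5326 -0.1354] [0.3635 0.0187] 6.0 z [0.065 0.071 0.076]
blue px [358 316] n 557 rect [0.517  0.0678] [0.3756 0.0096] 6.1 z [0.067 0.072 0.076]
holder px [426 160] n 340 rect [ 0.7848 -0.0511] [0.0881 0.0729] 89.4 z [0.035 0.038 0.04 ]
holder px [258 248] n 1167 rect [0.6303 0.2555] [0.0945 0.0962] 86.0 z [0.001 0.006 0.024]
platetop/dial px [411 278] n 7018 rect [ 0.5627 -0.028 ] [0.2609 0.19
[... 997 characters left out ...]
816 -0.0897] [0.0475 0.0242] 10.6 z [0.071 0.075 0.079]
chips/bar px [374 325] n 48 rect [0.4753 0.0343] [0.0214 0.0253] 81.0 z [0.073 0.077 0.082]
chips/bar px [390 330] n 87 rect [0.4723 0.0147] [0.0299 0.0256] 81.9 z [0.073 0.077 0.082]
chips/bar px [392 581] n 191 rect [ 0.06   -0.0001] [0.0356 0.1238] 0.6 z [0.071 0.088 0.107]
high px [554 312] n 133 rect [ 0.4992 -0.2661] [0.0499 0.0148] 15.1 z [0.089 0.093 0.098]
high px [619 321] n 446 rect [ 0.4833 -0.3758] [0.051  0.0508] 74.8 z [0.09  0.094 0.099]
housing px [579 320] n 2709 rect [ 0.4919 -0.3202] [0.2205 0.1108] 82.5 z [0.045 0.05  0.054]
sample px [415 161] n 1534 rect [ 0.7833 -0.0336] [0.13   0.0825] 87.0 z [0.036 0.04  0.045]
```

View pics/cropA.png

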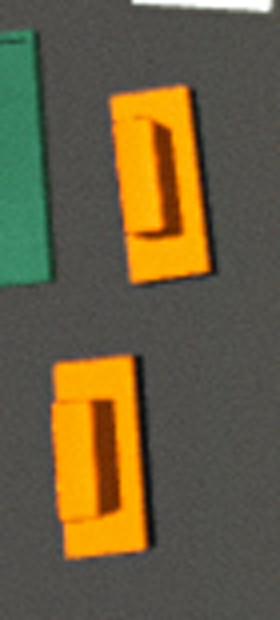

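The crop shows A at (160,185) and B at (100,455), which are alike. A is 0.54 m from the base and B 0.43 m, so A is the one meant. I'll move above it.

step_arm --pt "0.8 1 0.2" --pt "0.8 1 0.2" --pt "0.8 1 0.2" --pt "0.8 1 0.2" --pt "0.8 1 0.2" --pt "0.8 1 0.2" --pt "0.8 1 0" --pt "0.8 1 0" --pt "0.8 1 0" --pt "0.8 1 0" --pt "0.8 1 0" --pt "0.8 1 0" --turn '[0.7,0.7,0.7,0.7,0.7,0.7,0.7,0.7,0.7,0.7,0.7,0.7]' --grip 0 --newtons 50

```text
time: 1.3
ee_pos: [0.4341, -0.2923, 0.2528]
eef_rot: [0.787, 0.616, -0.0, 0.0]
ft_force: [0.0, -0.2, 0.2]
width: 0.0868
grip_force: 0.0
```

step_arm --pt "0.2 1 0" --pt "0.2 1 0" --pt "0.2 1 0" --pt "0.2 1 0" --pt "0.2 1 0" --pt "0.2 1 0" --pt "0 1 0" --pt "0 1 0" --pt "0 1 0" --pt "0 1 0" --pt "0 1 0" --pt "0 1 0" --turn '[0.7,0.7,0.7,0.7,0.7,0.7,0.7,0.7,0.7,0.7,0.7,0.7]'

```text
time: 2.5
ee_pos: [0.4626, 0.0076, 0.2527]
eef_rot: [0.392, 0.92, -0.0, 0.0]
ft_force: [0.5, -0.6, -0.0]
width: 0.0866
grip_force: 0.0
```

```bash
cat >> h.py <<'E'
def pose():
    from scipy.spatial.transform import Rotation as R
    s=read_state(); x=R.from_quat(s["eef_rot"]).as_matrix()[:,0]
    return np.round(s["ee_pos"],4), round(np.degrees(np.arctan2(x[1],x[0])),1), s
E
python3 -c "
from h import *
p,y,s=pose(); print(p,y,s['joint_positions'].round(2))
c=np.load('top0.npz'); save(c,'cropK.png',(355,190,460,260),6)"
```

```text
[0.4626 0.0076 0.2527] 133.9 [ 0.63 -0.01 -0.73  1.79 -0.01  1.36  0.67]
```

View pics/cropK.png

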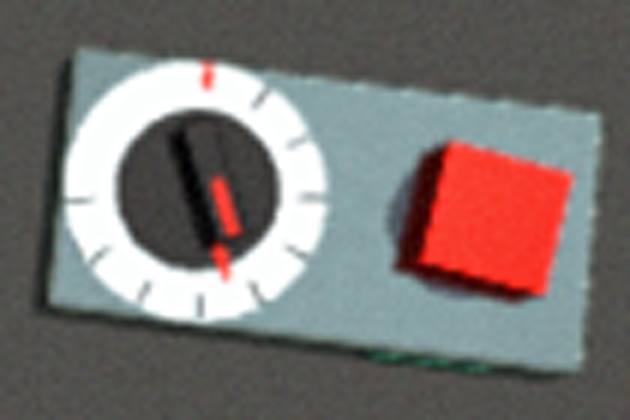

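The knob crop shows the dial's red mark at (207,75) and the pointer at (225,265), so the knob has to turn about 160° anticlockwise. Now over to scraper A.

step_arm --pt "0.02 1 0" --pt "0.02 1 0" --pt "0.02 1 0" --pt "0.02 1 0" --pt "0.02 1 0" --pt "0.02 1 0" --pt "0.02 1 0" --pt "0.02 1 0" --pt "0.02 1 -0.4" --pt "0.02 1 -0.4" --pt "0.02 0.8 -0.4" --pt "0 0 -1" --turn '[0.8,0.8,0.8,0.8,0.8,0.8,0.8,0.8,0.8,0.8,0,0]'

```text
time: 3.7
ee_pos: [0.4675, 0.2802, 0.1988]
eef_rot: [-0.078, 0.997, 0.001, 0.001]
ft_force: [-0.3, -0.4, -0.1]
width: 0.0869
grip_force: 0.0
```

```bash
python3 -c "
from h import *
p,y,s=pose(); print(p,y,s['joint_positions'].round(2))
c=cap('side');w=world(c);save(c,'s1.png',(150,200,480,410),2.4)"
```

```text
[0.4675 0.2802 0.1988] -171.1 [ 0.21  0.31 -0.98  1.67  0.26  1.3   0.91]
```

View pics/s1.png

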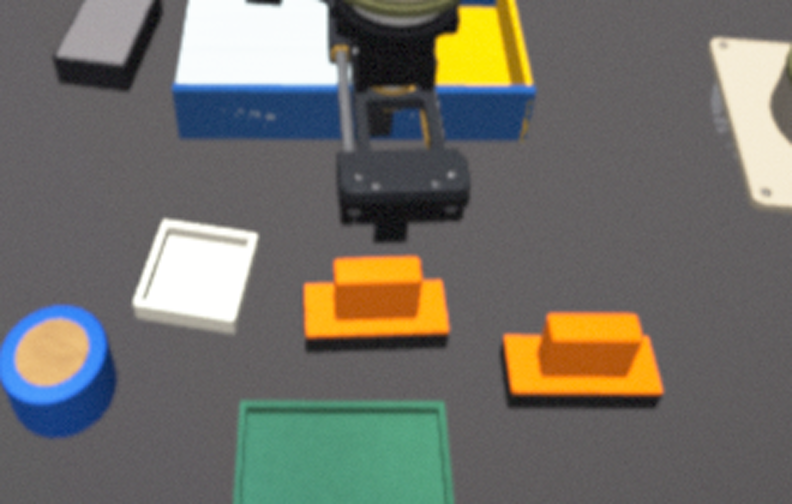

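Side view: the open gripper is centred above scraper A, whose fin is at (377,285). B at (590,345) is clear. Descend and grip.

step_arm --pt "0 0 -0.9" --pt "0 0 -0.9" --pt "0 0 -0.9" --pt "0 0 -0.9" --pt "0 0 -0.9" --pt "0 0 -0.9" --pt "0 0 -0.6" --pt "0 0 -0.2" --pt "0 0 0" --turn '[0,0,0,0,0,0,0,0,0]'

```text
time: 4.65
ee_pos: [0.4682, 0.2756, 0.0426]
eef_rot: [-0.074, 0.997, -0.0, -0.0]
ft_force: [-0.0, 0.5, -0.0]
width: 0.0874
grip_force: 0.0
```

step_arm --pt "0 0 0" --pt "0 0 0" --pt "0 0 0" --pt "0 0 0" --pt "0 0 0" --pt "0 0 0" --pt "0 0 0" --pt "0 0 0" --pt "0 0 0" --turn '[0,0,0,0,0,0,0,0,0]' --grip 1 --newtons 50

```text
time: 5.55
ee_pos: [0.4684, 0.2757, 0.0426]
eef_rot: [-0.074, 0.997, 0.0, 0.0]
ft_force: [-0.7, 0.7, -2.9]
width: 0.0238
grip_force: 50.0
```

step_arm --pt "0 0 0.8" --pt "0 0 1" --pt "0 0 1" --pt "0 0 1" --pt "0 0 1" --pt "0.56 -0.9 0" --pt "0.56 -0.9 0" --pt "0.56 -0.9 0" --pt "0.56 -0.9 0" --pt "0.56 -0.9 0" --pt "0.56 -0.9 0" --pt "0.56 -0.9 0" --turn '[0,0,0,0,0,-0.95,-0.95,-0.95,-0.95,-0.95,-0.95,-0.95]'

```text
time: 6.75
ee_pos: [0.5666, 0.1169, 0.1622]
eef_rot: [0.321, 0.947, -0.0, -0.0]
ft_force: [-0.8, 0.6, -2.5]
width: 0.0238
grip_force: 50.0
```

step_arm --pt "0.56 -0.9 0" --pt "0.56 -0.9 0" --pt "0.56 -0.9 0" --pt "0.56 -0.9 0" --pt "0.56 -0.9 0" --pt "0.56 -0.9 0" --pt "0.56 -0.9 0" --pt "0 0 0" --pt "0 0 0" --turn '[-0.95,-0.95,-0.95,-0.95,-0.95,-0.95,-0.95,0,0]'

```text
time: 7.65
ee_pos: [0.6641, -0.0396, 0.1618]
eef_rot: [0.662, 0.749, -0.0, -0.001]
ft_force: [-0.0, 0.6, -2.2]
width: 0.0237
grip_force: 50.0
```

```bash
python3 -c "
from h import *
p,y,s=pose(); print(p,y,s['width'],s['grip_force'],s['joint_positions'].round(2))
c=cap('side');save(c,'s2.png',(150,80,480,330),2.4)"
```

```text
[ 0.6641 -0.0396  0.1618] 97.1 0.023749561470863392 49.99158295802772 [ 0.36  0.51 -0.51  1.4   0.25  1.3  -0.05]
```

View pics/s2.png

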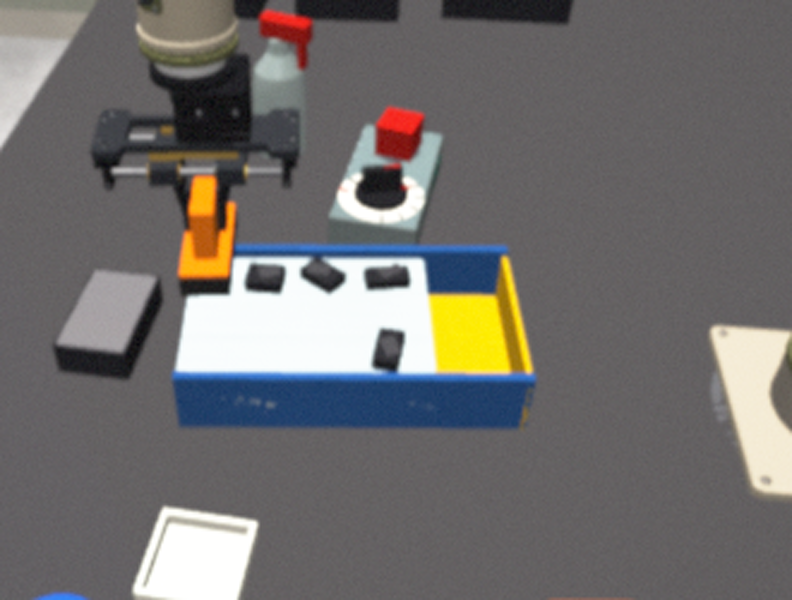

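Side view: the scraper, at (205,240), hangs at the plate's far end behind the chips at (265,277), (323,272) and (387,275). Lower it and make the first wipe.

step_arm --pt "0.24 -0.2 -0.5" --pt "0 0 -0.7" --pt "0 0 -0.7" --pt "0 0 -0.35" --pt "0 0 0" --pt "-0.5 -0.052 0" --pt "-0.5 -0.052 0" --pt "-0.5 -0.052 0" --pt "-0.5 -0.052 0" --pt "-0.5 -0.052 0" --pt "-0.5 -0.052 0" --pt "-0.5 -0.052 0" --turn '[-0.15,0,0,0,0,0,0,0,0,0,0,0]'

```text
time: 8.9
ee_pos: [0.5832, -0.0534, 0.1074]
eef_rot: [0.669, 0.743, 0.001, 0.001]
ft_force: [0.9, 0.7, -1.5]
width: 0.0237
grip_force: 50.0
```

step_arm --pt "-0.5 -0.052 0" --pt "-0.5 -0.052 0" --pt "-0.5 -0.052 0" --pt "-0.5 -0.052 0" --pt "-0.5 -0.052 0" --pt "-0.5 -0.052 0" --pt "-0.5 -0.052 0" --pt "-0.5 -0.052 0" --pt "-0.5 -0.052 0" --pt "-0.4 -0.04 0" --pt "0 0 0" --turn '[0,0,0,0,0,0,0,0,0,0,0]'

```text
time: 10.0
ee_pos: [0.4592, -0.0667, 0.1064]
eef_rot: [0.669, 0.743, -0.0, 0.0]
ft_force: [0.6, 0.1, -2.2]
width: 0.0234
grip_force: 50.0
```

```bash
python3 -c "
from h import *
p,y,s=pose(); print(p,y,s['width'],s['grip_force'],s['ft_force'],s['joint_positions'].round(2))
c=cap('side');save(c,'s3.png',(200,100,400,280),4)"
```

```text
[ 0.4592 -0.0667  0.1064] 96.0 0.023432063170808266 49.99088921584189 [ 0.56816774  0.11875078 -2.15070637] [ 0.58  0.12 -0.56  1.99  0.08  1.05  0.09]
```

View pics/s3.png

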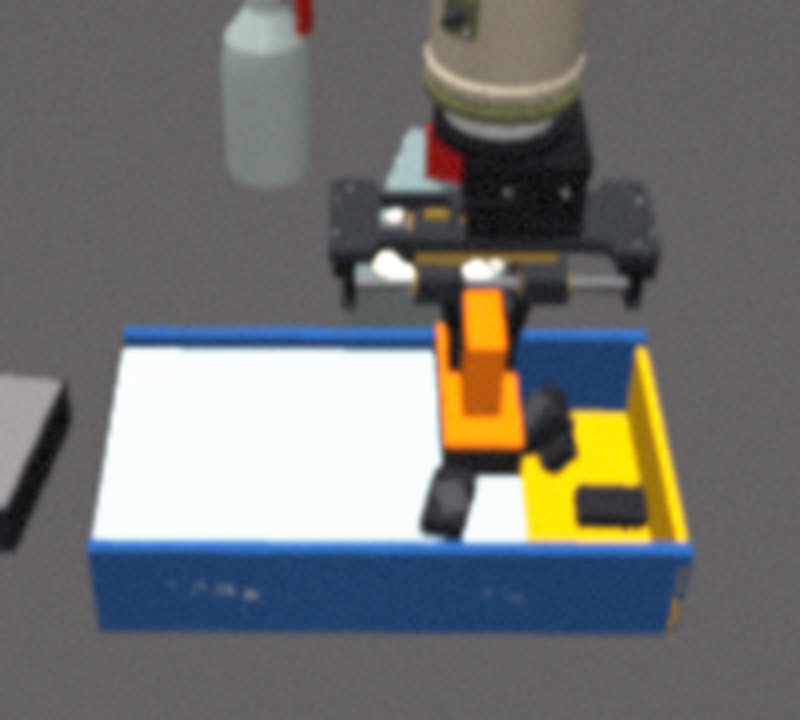

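Side view: one chip is in the trough at (610,505), two are tipping in at (550,420), and the fourth is on the plate at (447,505). I'll push a little further, then make the second lane.

step_arm --pt "-0.4 -0.04 0" --pt "0 0 0" --pt "0.2 0.02 0.8" --pt "0 0 1" --pt "0 0 0.2" --pt "0.76 0.546 0" --pt "0.76 0.546 0" --pt "0.76 0.546 0" --pt "0.76 0.546 0" --pt "0.76 0.546 0" --pt "0 0 -0.5" --turn '[0,0,0,0,0,0,0,0,0,0,0]'

```text
time: 11.15
ee_pos: [0.5527, 0.0041, 0.1439]
eef_rot: [0.668, 0.744, 0.002, 0.0]
ft_force: [0.5, 0.2, -1.7]
width: 0.0233
grip_force: 50.0
```

step_arm --pt "0 0 -0.8" --pt "0 0 -0.75" --pt "0 0 0" --pt "-0.5 -0.052 0" --pt "-0.5 -0.052 0" --pt "-0.5 -0.052 0" --pt "-0.5 -0.052 0" --pt "-0.5 -0.052 0" --pt "-0.5 -0.052 0" --pt "-0.5 -0.052 0" --pt "-0.5 -0.052 0" --pt "-0.4 -0.04 0" --turn '[0,0,0,0,0,0,0,0,0,0,0,0]'

```text
time: 12.35
ee_pos: [0.4393, -0.0102, 0.105]
eef_rot: [0.669, 0.743, -0.0, 0.0]
ft_force: [-0.7, -0.2, -1.1]
width: 0.0236
grip_force: 50.0
```

step_arm --pt "0 0 0" --pt "0.2 0.02 0.8" --pt "0 0 1" --pt "0 0 1" --pt "0 0.8 0.4" --pt "0 1 0" --pt "0 1 0" --pt "0 1 0" --pt "0 1 0" --turn '[0,0,0,0,0,0,0,0,0]'

```text
time: 13.25
ee_pos: [0.4457, 0.1117, 0.1853]
eef_rot: [0.669, 0.743, 0.0, 0.0]
ft_force: [0.3, 0.7, -1.8]
width: 0.0238
grip_force: 50.0
```

```bash
python3 -c "
from h import *
p,y,s=pose(); print(p,y,s['width'],s['grip_force'],s['joint_positions'].round(2))
c=cap('top');np.savez('top4.npz',**c);save(c,'t4.png',(90,130,370,300),2.8)
w=world(c);im=c['image'].max(-1)
m=(im<90)&(w[...,0]>.34)&(w[...,0]<.7)&(w[...,1]>-.15)&(w[...,1]<.09)
n,l,st,ce=cv2.connectedComponentsWithStats(m.astype(np.uint8))
for i in range(1,n):
  if st[i,4]>30:
    q=np.nanmedian(w[l==i],0);d=q[:2]-[.5627,-.028];print(st[i,4],d@[.9945,.1045],d@[-.1045,.9945],q[2])
"
```

```text
[0.4457 0.1117 0.1853] 96.0 0.023811811585979187 49.99510349705815 [ 0.4   0.04 -0.75  1.9   0.03  1.22 -0.25]
297 0.065819608629548 -0.1233448951778189 -0.0002120821594959743
356 -0.1265787715127384 0.11166440872190972 0.2769975886680748
58 -0.021097303946202975 0.116595631903452 0.2969250892554802
129 -0.017436726650567537 0.11696796274775265 -0.0002819686434445412
64 -0.1745413667897 -0.09461745665629881 0.04952287708314651
283 -0.15666406335494948 -0.05119183871852974 0.038318874257547764
120 -0.153989203699196 0.0575886191305818 0.033522342035632535
185 -0.1940251958118652 0.00678781179789777 0.021388349977051968
```

View pics/t4.png

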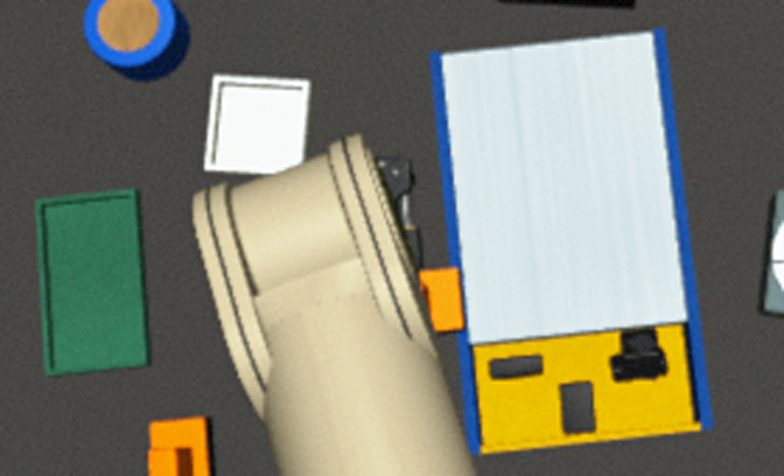

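```bash
python3 -c "
from h import *
c=np.load('top4.npz');w=world(c);im=c['image'].max(-1)
d=w[...,:2]-[.5627,-.028];X=d@[.9945,.1045];Y=d@[-.1045,.9945]
m=(im<90)&(X>-.2)&(X<-.1)&(Y>-.09)&(Y<-.02)
for zb in np.arange(0,.09,.01):
  k=m&(w[...,2]>=zb)&(w[...,2]<zb+.01)
  if k.sum()>5: print(zb.round(2),k.sum(),np.percentile(X[k],[2,50,98]).round(3),np.percentile(Y[k],[2,50,98]).round(3))
save(c,'t4b.png',(300,240,350,285),12)
"
```

```text
0.01 8 [-0.155 -0.142 -0.13 ] [-0.073 -0.042 -0.029]
0.02 62 [-0.174 -0.156 -0.13 ] [-0.073 -0.052 -0.028]
0.03 76 [-0.174 -0.164 -0.134] [-0.074 -0.048 -0.029]
0.04 92 [-0.168 -0.156 -0.143] [-0.068 -0.053 -0.036]
0.05 43 [-0.163 -0.156 -0.151] [-0.068 -0.051 -0.036]
```

View pics/t4b.png

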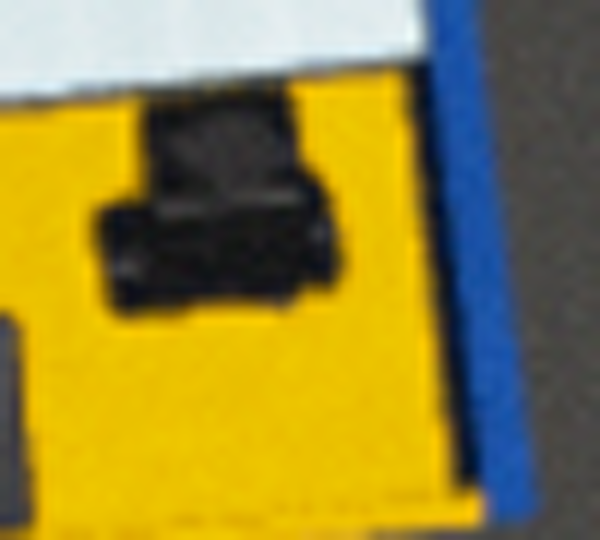

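All four chips lie in the trough: (515,367), (577,405) and the leaning pair at (640,355). The plate is clear. Carry the scraper to the rest.

step_arm --pt "0.1 0.85 0" --pt "0.1 0.85 0" --pt "0.1 0.85 0" --pt "0.1 0.85 0" --pt "0.1 0.85 0" --pt "0.1 0.85 0" --pt "0.1 0.85 0" --pt "0.1 0.85 0" --pt "0.1 0.85 0" --pt "0.1 0.85 0" --pt "0.1 0.85 0" --pt "0.1 0.85 0" --turn '[0.9,0.9,0.9,0.9,0.9,0.9,0.9,0.9,0.9,0.9,0.9,0.9]'

```text
time: 14.5
ee_pos: [0.476, 0.3663, 0.1848]
eef_rot: [0.083, 0.997, 0.0, -0.0]
ft_force: [0.5, 0.4, -1.6]
width: 0.0238
grip_force: 50.0
```

step_arm --pt "0.1 0.6 0" --pt "0.1 0.6 0" --pt "0.1 0.2 0" --pt "0 0 0" --pt "0 0 0" --turn '[0.9,0.9,0.6,0,0]'

```text
time: 15.0
ee_pos: [0.4832, 0.4003, 0.1847]
eef_rot: [-0.058, 0.998, 0.0, -0.0]
ft_force: [-0.2, -0.2, -2.9]
width: 0.0236
grip_force: 50.0
```

```bash
python3 -c "
from h import *
p,y,s=pose(); print(p,y,s['width'],s['grip_force'],s['joint_positions'].round(2))
"
```

```text
[0.4832 0.4003 0.1847] -173.4 0.023553649314659895 49.99605003744364 [-0.05  0.55 -1.    1.47  0.47  1.38  0.61]
```

step_arm --pt "0 0 -0.8" --pt "0 0 -0.9" --pt "0 0 -0.9" --pt "0 0 -0.9" --pt "0 0 -0.8" --pt "0 0 -0.5" --pt "0 0 -0.3" --pt "0 0 -0.2" --pt "0 0 -0.14" --pt "0 0 0" --pt "0 0 0" --turn '[0,0,0,0,0,0,0,0,0,0,0]'

```text
time: 16.1
ee_pos: [0.4832, 0.4008, 0.0497]
eef_rot: [-0.059, 0.998, 0.0, 0.0]
ft_force: [0.3, 0.6, -3.0]
width: 0.0239
grip_force: 50.0
```

step_arm --pt "0 0 0" --pt "0 0 0" --pt "0 0 0" --pt "0 0 0" --pt "0 0 0" --pt "0 0 0" --pt "0 0 0" --turn '[0,0,0,0,0,0,0]' --grip 0

```text
time: 16.8
ee_pos: [0.4829, 0.4006, 0.0491]
eef_rot: [-0.059, 0.998, 0.0, -0.0]
ft_force: [0.7, 0.2, -0.2]
width: 0.0722
grip_force: 0.0
```

step_arm --pt "0 0 0.7" --pt "0 0 1" --pt "0 0 1" --pt "0 0 1" --pt "0 0 1" --pt "0 0 1" --pt "0 0 1" --pt "0 0 1" --pt "0 0 0.5" --pt "-0.3 -1 0" --pt "-0.3 -1 0" --pt "-0.3 -1 0" --turn '[0,0,0,0,0,0,0,0,0,-0.8,-0.8,-0.8]'

```text
time: 18.0
ee_pos: [0.4598, 0.3249, 0.2541]
eef_rot: [0.086, 0.996, 0.0, -0.0]
ft_force: [-0.5, -0.8, 0.8]
width: 0.087
grip_force: 0.0
```

step_arm --pt "0 -1 0" --pt "0 -1 0" --pt "0 -1 0" --pt "0 -1 0" --pt "0 -1 0" --pt "0 -1 0" --pt "0 -1 0" --pt "0 -1 0" --pt "0 -1 0" --pt "0 -1 0" --pt "0 -1 0" --pt "0 -1 0" --turn '[-0.8,-0.8,-0.8,-0.8,-0.8,-0.8,-0.8,-0.8,-0.8,-0.8,-0.8,-0.8]'

```text
time: 19.2
ee_pos: [0.4601, 0.0248, 0.2544]
eef_rot: [0.615, 0.788, -0.0, 0.0]
ft_force: [0.9, -0.3, 0.0]
width: 0.0871
grip_force: 0.0
```

```bash
python3 -c "
from h import *
p,y,s=pose(); print(p,y,s['width'],s['joint_positions'].round(2))
c=cap('side');w=world(c);np.savez('s5.npz',**c);save(c,'s5.png',(120,120,520,420),2)
c=cap('top');w=world(c);hsv=cv2.cvtColor(c['image'],cv2.COLOR_RGB2HSV);H,S,V=[hsv[...,i] for i in range(3)]
m=(H>8)&(H<22)&(S>180)&(V>120)&(w[...,1]>.33)&(w[...,0]>.4)
for k in (m,m&(w[...,2]>.07)):
  q=w[k];r=cv2.minAreaRect(q[:,:2].astype(np.float32));print(r,np.percentile(q[:,2],[5,50,95]))
"
```

```text
[0.4601 0.0248 0.2544] 104.1 0.08710052526761232 [ 0.62 -0.02 -0.75  1.79 -0.01  1.36  0.12]
((0.4853419065475464, 0.39957380294799805), (0.12509408593177795, 0.04998612403869629), 5.815081596374512) [0.02866173 0.0351596  0.09210597]
((0.48220041394233704, 0.3992706835269928), (0.0700366348028183, 0.024164313450455666), 5.881516456604004) [0.08349435 0.08903728 0.09347246]
```

View pics/s5.png

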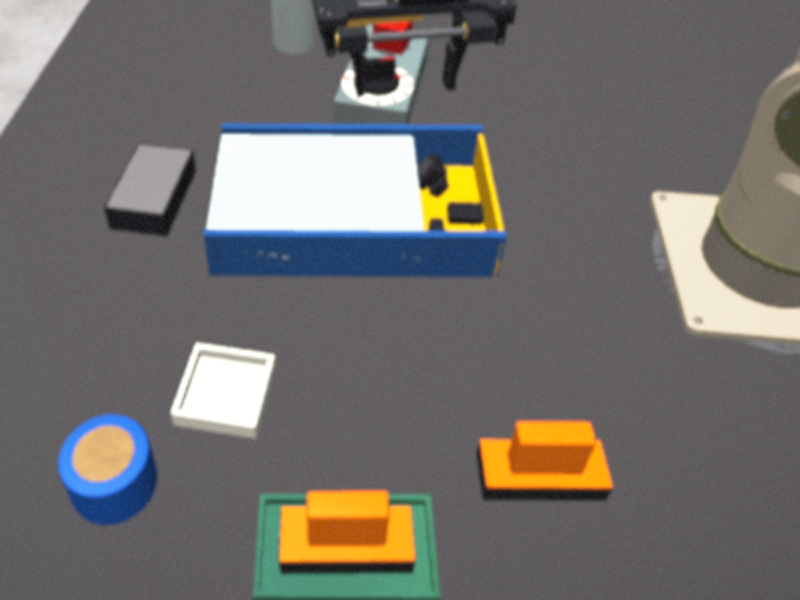

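Side view: the scraper sits upright in the green rest at (345,545), measured within 3 mm of the middle, and the chips are in the trough. Next the cap.

step_arm --pt "0.06 -1 0" --pt "0.06 -1 0" --pt "0.06 -1 0" --pt "0.06 -1 0" --pt "0.06 -1 0" --pt "0.06 -1 0" --pt "0.06 -1 0" --pt "0.06 -1 0" --pt "0.06 -1 0" --pt "0.06 -1 0" --pt "0.06 -1 0" --pt "0.06 -1 0" --turn '[-0.28,-0.28,-0.28,-0.28,-0.28,-0.28,-0.28,-0.28,-0.28,-0.28,-0.28,-0.28]'

```text
time: 20.5
ee_pos: [0.4785, -0.2766, 0.254]
eef_rot: [0.76, 0.65, -0.0, -0.0]
ft_force: [0.0, -0.2, 0.2]
width: 0.087
grip_force: 0.0
```

step_arm --pt "0.05 -1 0" --pt "0.05 -1 0" --pt "0.05 -1 0" --pt "0.05 -1 -0.6" --pt "0 0 -1" --pt "0 0 -1" --pt "0 0 0" --pt "0 0 0" --turn '[-0.28,-0.28,-0.28,-0.28,0,0,0,0]'

```text
time: 21.3
ee_pos: [0.4834, -0.375, 0.1894]
eef_rot: [0.802, 0.598, 0.0, -0.0]
ft_force: [-0.8, -1.0, 1.1]
width: 0.0871
grip_force: 0.0
```

```bash
python3 -c "
from h import *
p,y,s=pose(); print(p,y,s['width'],s['joint_positions'].round(2))
c=cap('side');w=world(c);hsv=cv2.cvtColor(c['image'],cv2.COLOR_RGB2HSV);H,S,V=[hsv[...,i] for i in range(3)]
m=((H<6)|(H>172))&(S>150)&(V>80)&(w[...,1]>-.42)&(w[...,1]<-.33)&(w[...,0]>.43)&(w[...,0]<.54)
q=w[m];r=cv2.minAreaRect(q[:,:2].astype(np.float32));print(r,np.percentile(q[:,2],[5,50,95]))
save(c,'s6.png',(240,60,400,190),5)
"
```

```text
[ 0.4834 -0.375   0.1894] 73.4 0.08706351240049336 [ 0.9   0.35 -0.4   1.53  0.14  1.29  0.2 ]
((0.48188555240631104, -0.37552788853645325), (0.05528036877512932, 0.05091230198740959), 78.56153106689453) [0.06071492 0.09065952 0.09978285]
```

View pics/s6.png

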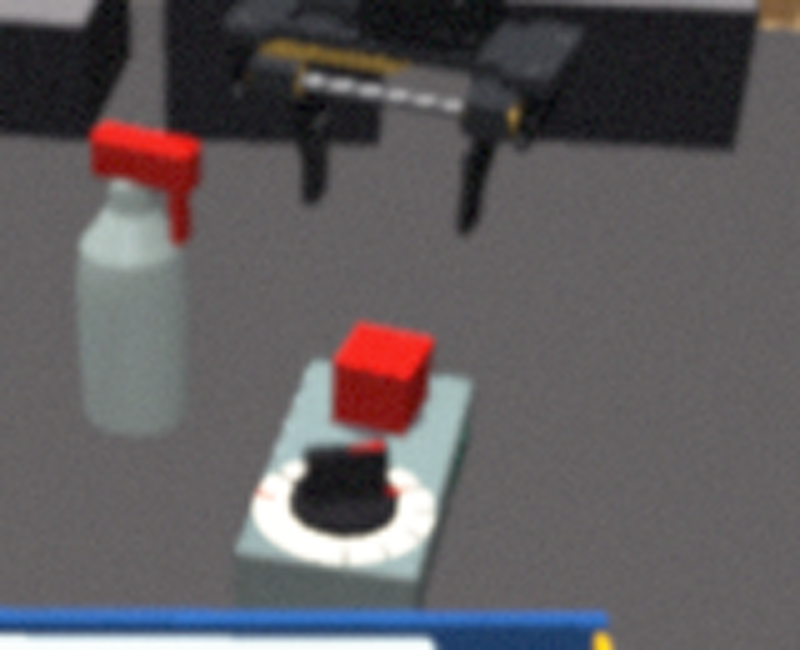

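Side view: the fingers straddle the cap at (383,375) and clear the spray bottle at (135,290). Descend 116 mm, grip and lift.

step_arm --pt "0 0 -0.9" --pt "0 0 -0.9" --pt "0 0 -0.9" --pt "0 0 -0.9" --pt "0 0 -0.6" --pt "0 0 -0.4" --pt "0 0 0" --pt "0 0 0" --turn '[0,0,0,0,0,0,0,0]'

```text
time: 22.15
ee_pos: [0.484, -0.3748, 0.0751]
eef_rot: [0.801, 0.598, 0.0, 0.001]
ft_force: [-0.5, 0.0, 0.3]
width: 0.087
grip_force: 0.0
```

step_arm --pt "0 0 0" --pt "0 0 0" --pt "0 0 0" --pt "0 0 0" --pt "0 0 0" --pt "0 0 0" --pt "0 0 0" --turn '[0,0,0,0,0,0,0]' --grip 1 --newtons 25

```text
time: 22.85
ee_pos: [0.4834, -0.3744, 0.0741]
eef_rot: [0.801, 0.598, 0.0, 0.0]
ft_force: [0.3, -0.3, 1.1]
width: 0.0499
grip_force: 25.0
```

step_arm --pt "0 0 0.4" --pt "0 0 0.8" --pt "0 0 1" --pt "0 0 1" --pt "0 0 1" --pt "0 0 1" --pt "0 0 0.4" --pt "0 0 0" --turn '[0,0,0,0,0,0,0,0]'

```text
time: 23.65
ee_pos: [0.4841, -0.3748, 0.2157]
eef_rot: [0.801, 0.598, 0.0, 0.001]
ft_force: [0.5, -0.1, -0.4]
width: 0.0498
grip_force: 25.0
```

step_arm --pt "0.22 0.97 0" --pt "0.22 0.97 0" --pt "0.22 0.97 0" --pt "0.22 0.97 0" --pt "0.22 0.97 0" --pt "0.22 0.97 0" --pt "0.22 0.97 0" --pt "0.22 0.97 0" --pt "0.22 0.97 0" --pt "0.22 0.97 0" --pt "0.22 0.97 0" --pt "0.22 0.97 0" --turn '[0.07,0.07,0.07,0.07,0.07,0.07,0.07,0.07,0.07,0.07,0.07,0.07]'

```text
time: 24.85
ee_pos: [0.5487, -0.0817, 0.2125]
eef_rot: [0.77, 0.638, -0.001, -0.001]
ft_force: [1.0, 0.2, -0.1]
width: 0.0498
grip_force: 25.0
```

step_arm --pt "0.22 0.97 0" --pt "0.22 0.97 0" --pt "0.22 0.97 0" --pt "0.22 0.97 0" --pt "0.22 0.97 0" --pt "0.22 0.97 0" --pt "0.22 0.97 0" --pt "0.22 0.97 0" --pt "0.22 0.97 0" --pt "0.22 0.97 0" --pt "0.22 0.97 0" --pt "0.22 0.97 0" --turn '[0.07,0.07,0.07,0.07,0.07,0.07,0.07,0.07,0.07,0.07,0.07,0.07]'

```text
time: 26.05
ee_pos: [0.6145, 0.209, 0.2123]
eef_rot: [0.737, 0.676, -0.001, -0.001]
ft_force: [-0.5, -0.5, -0.3]
width: 0.0498
grip_force: 25.0
```

step_arm --pt "0.22 0.97 0" --pt "0.35 0.97 -0.5" --pt "0 0 -1" --pt "0 0 -1" --pt "0 0 -1" --pt "0 0 0" --pt "0 0 0" --turn '[0.07,0.07,0,0,0,0,0]'

```text
time: 26.75
ee_pos: [0.6289, 0.2564, 0.1261]
eef_rot: [0.731, 0.682, -0.001, -0.0]
ft_force: [0.6, -0.4, 0.7]
width: 0.0499
grip_force: 25.0
```

```bash
python3 -c "
from h import *
p,y,s=pose(); print(p,y,s['width'],s['grip_force'],s['joint_positions'].round(2))
c=cap('side');save(c,'s7.png',(170,190,330,330),4.2)
"
```

```text
[0.6289 0.2564 0.1261] 86.0 0.04994332095758659 24.999730065464973 [ 0.01  0.61 -0.68  1.39  0.38  1.28 -0.76]
```

View pics/s7.png

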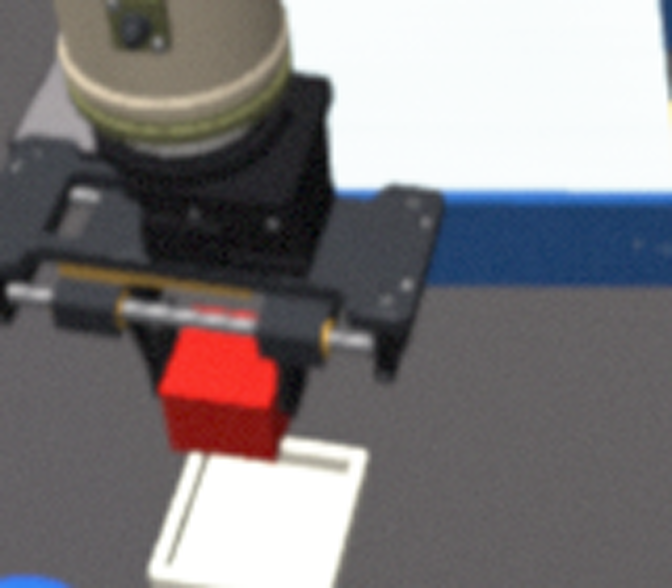

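Side view: the cap at (222,385) is held squarely above the holder at (262,515), and the pose agrees with the measured centre to 2 mm. Lower and release.

step_arm --pt "0 0 -0.8" --pt "0 0 -0.9" --pt "0 0 -0.9" --pt "0 0 -0.6" --pt "0 0 -0.3" --pt "0 0 -0.2" --pt "0 0 -0.15" --pt "0 0 0" --pt "0 0 0" --turn '[0,0,0,0,0,0,0,0,0]'

```text
time: 27.7
ee_pos: [0.63, 0.2563, 0.031]
eef_rot: [0.731, 0.682, 0.0, 0.0]
ft_force: [-0.8, -1.3, -0.6]
width: 0.0493
grip_force: 25.0
```

step_arm --pt "0 0 0" --pt "0 0 0" --pt "0 0 0" --pt "0 0 0" --pt "0 0 0" --pt "0 0 0" --pt "0 0 0" --turn '[0,0,0,0,0,0,0]' --grip 0

```text
time: 28.4
ee_pos: [0.6297, 0.2561, 0.0303]
eef_rot: [0.731, 0.682, 0.0, 0.0]
ft_force: [-0.1, 0.1, -0.1]
width: 0.0864
grip_force: 0.0
```

step_arm --pt "0 0 0.7" --pt "0 0 1" --pt "0 0 1" --pt "0 0 1" --pt "0 0 1" --pt "0 0 1" --pt "0 0 1" --pt "0 0 1" --pt "-0.3 -1 0" --pt "-0.3 -1 0" --pt "-0.3 -1 0" --pt "-0.3 -1 0" --turn '[0,0,0,0,0,0,0,0,-0.6,-0.6,-0.6,-0.6]'

```text
time: 29.6
ee_pos: [0.5993, 0.1554, 0.2243]
eef_rot: [0.822, 0.569, 0.001, 0.0]
ft_force: [0.1, 0.1, 0.6]
width: 0.087
grip_force: 0.0
```

step_arm --pt "-0.3 -1 0" --pt "-0.3 -1 0" --pt "-0.3 -1 0" --pt "-0.3 -1 0" --pt "-0.3 -1 0" --pt "-0.3 -1 0" --pt "-0.3 -1 0" --pt "-0.3 -1 0" --pt "-0.3 -1 0" --pt "-0.3 -1 0" --pt "-0.3 -1 0" --pt "-0.3 -1 0" --turn '[-0.6,-0.6,-0.6,-0.6,-0.6,-0.6,-0.6,-0.6,-0.6,-0.6,-0.6,-0.6]'

```text
time: 30.8
ee_pos: [0.5091, -0.1458, 0.2231]
eef_rot: [0.985, 0.171, 0.0, 0.0]
ft_force: [1.0, 0.0, -0.1]
width: 0.0873
grip_force: 0.0
```

```bash
cat > chk.py <<'E'
from h import *
p,y,s=pose(); print(p,y,s['width'],s['joint_positions'].round(2))
c=cap('top');w=world(c);hsv=cv2.cvtColor(c['image'],cv2.COLOR_RGB2HSV);H,S,V=[hsv[...,i] for i in range(3)]
X,Y,Z=w[...,0],w[...,1],w[...,2]
red=((H<6)|(H>172))&(S>150)&(V>80); org=(H>8)&(H<22)&(S>180)&(V>120)
for n,k in (("cap",red&(Z>.035)&(Y>.2)),("scr",org&(Z>.07)&(Y>.33)&(X>.4)),("bar",(Z>.083)&(Z<.105)&(np.hypot(X-.499,Y+.266)<.04)),("ptr",red&(np.hypot(X-.499,Y+.266)<.036))):
    q=w[k]
    if len(q)>5: r=cv2.minAreaRect(q[:,:2].astype(np.float32)); print(n,len(q),np.round(r[0],4),np.round(r[1],3),round(r[2],1),np.percentile(q[:,2],[5,50,95]).round(3))
d=w[...,:2]-[.5627,-.028];PX=d@[.9945,.1045];PY=d@[-.1045,.9945]
m=(c['image'].max(-1)<90)&(PX>-.215)&(PX<.13)&(abs(PY)<.09)&(Z<.12)
n,l,st,ce=cv2.connectedComponentsWithStats(m.astype(np.uint8))
for i in range(1,n):
    if st[i,4]>30: print("chip",st[i,4],PX[l==i].mean().round(3),PY[l==i].mean().round(3),np.nanmax(Z[l==i]).round(3))
E
python3 chk.py
```

```text
[ 0.5091 -0.1458  0.2231] 19.7 0.08727681892653047 [ 0.57  0.15 -0.41  1.69  0.06  1.31 -1.08]
cap 386 [0.6308 0.2522] [0.049 0.05 ] 87.2 [0.044 0.05  0.054]
scr 306 [0.482  0.3993] [0.07  0.025] 6.5 [0.083 0.089 0.094]
chip 286 -0.155 -0.051 0.057
chip 119 -0.153 0.058 0.04
chip 179 -0.194 0.007 0.029
```

The cap is in its holder, 3 mm off centre with its top at 50 mm; scraper and chips are unchanged. Now the knob.

step_arm --pt "-0.08 -0.96 0" --pt "-0.08 -0.96 0" --pt "-0.08 -0.96 0" --pt "-0.08 -0.96 0" --pt "-0.08 -0.96 0" --pt "0 0 -0.8" --pt "0 0 -0.8" --pt "0 0 -0.8" --pt "0 0 0" --pt "0 0 0" --turn '[-0.17,-0.17,-0.17,-0.17,-0.17,0,0,0,0,0]'

```text
time: 31.85
ee_pos: [0.4997, -0.2646, 0.1631]
eef_rot: [0.992, 0.123, -0.0, -0.0]
ft_force: [-0.5, 0.7, 0.7]
width: 0.0872
grip_force: 0.0
```

```bash
python3 -c "
from h import *
p,y,s=pose(); print(p,y,s['width'],s['joint_positions'].round(2))
c=cap('side');save(c,'s8.png',(240,60,400,190),5)
"
```

```text
[ 0.4997 -0.2646  0.1631] 14.1 0.08715263004372424 [ 0.68  0.26 -0.32  1.69  0.09  1.21 -0.98]
```

View pics/s8.png

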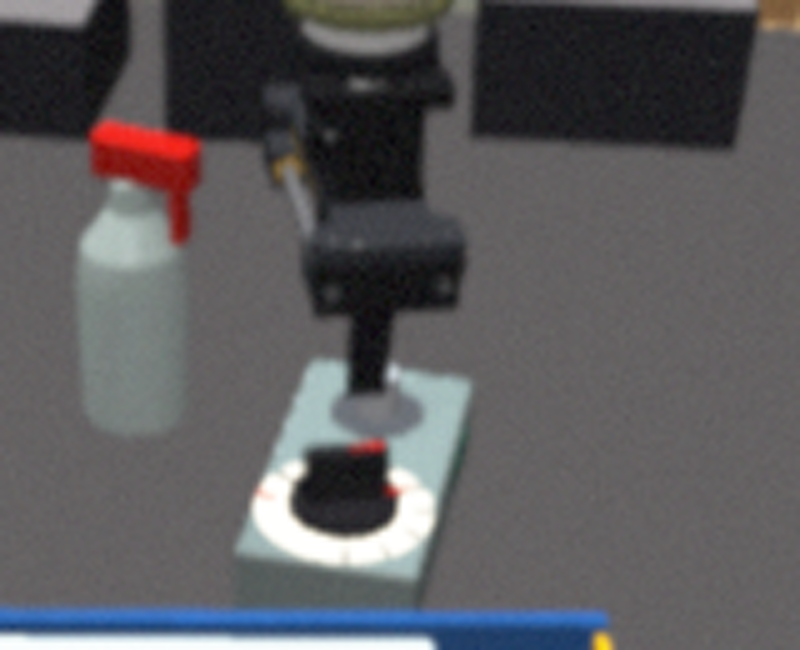

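Side view: the fingers are aligned over the knob bar at (345,470). Descend, grip and turn anticlockwise.

step_arm --pt "0 -0.05 -0.9" --pt "0 0 -0.9" --pt "0 0 -0.9" --pt "0 0 -0.6" --pt "0 0 -0.5" --pt "0 0 0" --pt "0 0 0" --turn '[0,0,0,0,0,0,0]'

```text
time: 32.6
ee_pos: [0.5002, -0.2654, 0.0686]
eef_rot: [0.992, 0.123, 0.0, 0.0]
ft_force: [-0.0, 0.9, -0.5]
width: 0.0868
grip_force: 0.0
```

step_arm --pt "0 0 0" --pt "0 0 0" --pt "0 0 0" --pt "0 0 0" --pt "0 0 0" --pt "0 0 0" --pt "0 0 0" --pt "0 0 0" --pt "0 0 0" --pt "0 0 0" --turn '[0,0,0,0,0,0,0,0,0,0]' --grip 1 --newtons 20

```text
time: 33.6
ee_pos: [0.4997, -0.2652, 0.0678]
eef_rot: [0.992, 0.123, 0.0, 0.0]
ft_force: [1.2, -4.8, -0.1]
width: 0.015
grip_force: 3.5
```

step_arm --pt "0 0 0" --pt "0 0 0" --pt "0 0 0" --pt "0 0 0" --pt "0 0 0" --pt "0 0 0" --pt "0 0 0" --pt "0 0 0" --pt "0 0 0" --pt "0 0 0" --pt "0 0 0" --pt "0 0 0" --turn '[0.5,0.8,0.8,0.8,0.8,0.8,0.8,0.8,0.8,0.8,0.8,0.8]'

```text
time: 34.8
ee_pos: [0.4985, -0.2644, 0.0678]
eef_rot: [0.775, 0.631, -0.001, -0.001]
ft_force: [-7.9, 4.7, 7.1]
width: 0.0139
grip_force: 20.0
```

```bash
python3 -c "
from h import *
p,y,s=pose(); print(p,y,s['width'],s['ft_force'].round(1),s['torque'].round(2),s['joint_positions'].round(2))
"
```

```text
[ 0.4985 -0.2644  0.0678] 78.3 0.013854262717400811 [-7.9  4.7  7.1] [ 0.89  1.67 -0.06] [ 0.82  0.39 -0.49  1.77  0.21  1.04  0.05]
```

step_arm --pt "0 0 0" --pt "0 0 0" --pt "0 0 0" --pt "0 0 0" --pt "0 0 0" --pt "0 0 0" --pt "0 0 0" --pt "0 0 0" --pt "0 0 0" --pt "0 0 0" --pt "0 0 0" --pt "0 0 0" --turn '[0.8,0.8,0.8,0.8,0.8,0.8,0.8,0.8,0.8,0.8,0.8,0.8]'

```text
time: 36.0
ee_pos: [0.4967, -0.2652, 0.0678]
eef_rot: [0.307, 0.952, -0.001, -0.003]
ft_force: [-15.5, 3.3, 13.8]
width: 0.0136
grip_force: 20.0
```

step_arm --pt "0 0 0" --pt "0 0 0" --pt "0 0 0" --pt "0 0 0" --pt "0 0 0" --pt "0 0 0" --pt "0 0 0" --pt "0 0 0" --pt "0 0 0" --pt "0 0 0" --pt "0 0 0" --turn '[0.5,0.5,0.5,0.5,0.5,0.4,0.3,0.3,0.2,0,0]'

```text
time: 37.1
ee_pos: [0.4964, -0.2659, 0.0678]
eef_rot: [0.092, 0.996, -0.0, -0.003]
ft_force: [-17.2, 0.8, 14.5]
width: 0.0138
grip_force: 20.0
```

```bash
python3 -c "
from h import *
p,y,s=pose(); print(p,y,s['width'],s['ft_force'].round(1),s['torque'].round(2),s['joint_positions'].round(2))
"
```

```text
[ 0.4964 -0.2659  0.0678] 169.4 0.013789281729316436 [-17.2   0.8  14.5] [0.39 3.56 0.07] [ 1.04  0.45 -0.77  1.76  0.36  1.08  1.53]
```

step_arm --pt "-0.1 0 0" --pt "0 0 0" --pt "0 0 0" --pt "0 0 0" --pt "0 0 0" --pt "0 0 0" --turn '[0.2,0.2,0.2,0.2,0,0]'

```text
time: 37.7
ee_pos: [0.4964, -0.266, 0.0678]
eef_rot: [0.044, 0.999, -0.0, -0.001]
ft_force: [-5.6, -1.7, 4.4]
width: 0.014
grip_force: 20.0
```

```bash
python3 -c "
from h import *
p,y,s=pose(); print(p,y,s['width'],s['ft_force'].round(1),s['torque'].round(2))
"
```

```text
[ 0.4964 -0.266   0.0678] 175.0 0.013995207939775578 [-5.6 -1.7  4.4] [-0.29  1.05 -0.49]
```

The yaw torque has jumped to -0.49 N m, so the knob is on its stop. Release and retreat.

step_arm --pt "0 0 0" --pt "0 0 0" --pt "0 0 0" --pt "0 0 0" --pt "0 0 0" --pt "0 0 0" --pt "0 0 0" --turn '[0,0,0,0,0,0,0]' --grip 0

```text
time: 38.4
ee_pos: [0.4972, -0.2652, 0.0678]
eef_rot: [0.043, 0.999, 0.0, 0.0]
ft_force: [0.3, -0.4, -0.1]
width: 0.0624
grip_force: 0.0
```

step_arm --pt "0 0 0.6" --pt "0 0 1" --pt "0 0 1" --pt "0 0 1" --pt "0 0 1" --pt "0 0 1" --pt "0 0 1" --pt "0 0.8 0" --pt "0 1 0" --pt "0 1 0" --pt "0 1 0" --pt "0 1 0" --turn '[0,0,0,0,0,0,0,0,0,0,0,0]'

```text
time: 39.6
ee_pos: [0.4969, -0.1432, 0.2331]
eef_rot: [0.043, 0.999, -0.0, -0.0]
ft_force: [0.4, 0.0, -0.6]
width: 0.0871
grip_force: 0.0
```

step_arm --pt "0 1 0" --pt "0 1 0" --pt "0 1 0" --pt "0 1 0" --pt "0 1 0" --pt "0 1 0" --pt "0 0 0" --turn '[-0.9,-0.9,-0.9,-0.9,-0.9,-0.9,0]'

```text
time: 40.3
ee_pos: [0.4965, 0.0095, 0.2333]
eef_rot: [0.358, 0.934, 0.0, 0.0]
ft_force: [-0.0, 0.9, 0.6]
width: 0.087
grip_force: 0.0
```

```bash
python3 chk.py && python3 -c "
from h import *
c=cap('side');save(c,'s9.png',(130,60,490,420),1.6)
"
```

```text
[0.4965 0.0095 0.2333] 138.0 0.08701008622632882 [ 0.81  0.13 -0.98  1.74  0.11  1.33  0.65]
cap 388 [0.6306 0.2519] [0.048 0.051] 87.0 [0.044 0.05  0.054]
scr 310 [0.4821 0.3992] [0.07  0.024] 5.8 [0.082 0.089 0.093]
bar 137 [ 0.4989 -0.2656] [0.015 0.05 ] 81.6 [0.087 0.093 0.097]
ptr 29 [ 0.5162 -0.2695] [0.007 0.032] 83.7 [0.058 0.093 0.098]
chip 160 -0.154 -0.06 0.056
```

View pics/s9.png

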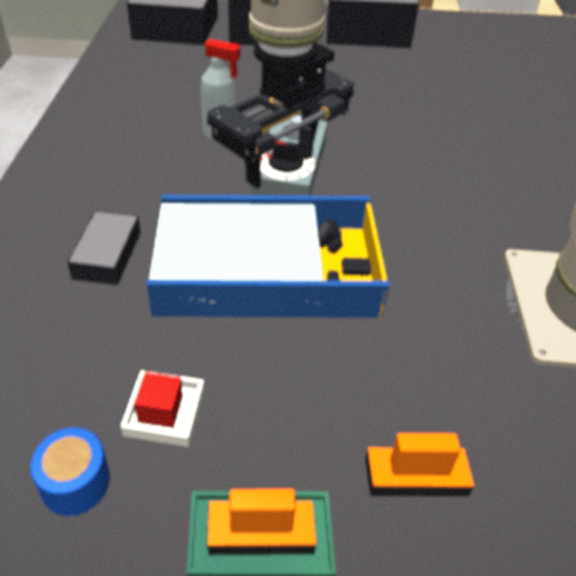

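Everything is in place: cap in the holder at (158,400), scraper in the rest at (262,520), chips in the trough at (340,255), and the knob bar at about -8° against the dial mark at about -7°. Handing in.

```bash
python3 -c "
from bench import *
print(close_job())"
```

```text
the job is handed in; nothing more can be done
None
```

The job is handed in, with no verdict returned: all four chips are in the trough, the scraper is upright in its rest, the cap is open side down in its holder, the knob is at its zero stop, and the bystanders were left alone.

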